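# Load a valve block into the guarded test cell

### The job

First slide the guard window of the test cell wide open, then take the valve block (the one with two round ports in its top) out of the lane tray, set it down on the rubber mat and let go so that you can take it the other way: the tray only lets you hold it by its ends, the cell only by its long sides. Lay it down without dropping it, flat and square in the middle of the bed between the two end posts in the cell, and slide the guard fully shut. Leave the other two parts in the tray, the white bottle and the can where they are.

Things in the scene. Friction and masses are not known exactly. Their poses are not given: they have to be found in the camera images.
- cell: Grey test cell fixed to the bench, 200 (x) x 360 (y) x 130 mm high. Origin: centre of underside; x across its depth away from the robot, y along its length. The roof (top at 130 mm) is a fixed steel plate over the +y half; the -y half (y = -174 to 0, x = -94 to 94 mm) is an opening covered by the sliding guard. Side rails along y rise to 144 mm.
- nest (a point): Centre of the top of the level bed in the cell, at (0, -85, 60) mm in the cell frame, axes as the cell's. Bed 100 (x) x 60 (y) mm. On it two dark end posts, 40 mm tall, 40 wide (y), 14 thick, inner faces 34 mm either side of the nest along x: the block lies between them, length along x, 3 mm spare at each end. Free for fingers to about 75 mm from the nest on both y sides.
- guard (a joint): Position of the guard window along its track, m: 0 = fully shut (at its stop), 0.165 = fully open; it grows as the guard slides in the cell's +y direction, over the fixed roof half. It may start a little ajar. It stays where it is left; sliding takes about 3 to 5 N.
- guard_grip (a point): Moves with the guard: inside an upright dark steel fin on the middle of the clear window, 12 mm thick (cell y), 80 long (cell x), 32 tall. The point lies on the fin's mid-planes, 18 mm above the window's top face, 14 mm below the fin's top, 155 mm above the bench. Window 196 (x) x 172 (y) x 6 mm, top face 137 mm above the bench.
- tray: Steel tray fixed to the bench, 250 (x) x 174 (y) x 40 mm high, with three parallel lanes along its x; lane centres at y = -56, 0 and +56 mm, lanes 50 mm wide and 238 mm long between 6 mm walls, floor 4 mm thick. Origin: centre of its underside. One part lies in each lane, in any order.
- block: Valve block, bare aluminium, 62 (x) x 44 (y) x 36 mm high, 0.2 to 0.4 kg, two dark round ports in its top, side by side along x. Origin: centre of underside, x along its length. Starts in a tray lane, length along the lane, top level with the lane walls (40 mm), which leave 3 mm at its long sides: no room for fingers; its ends are free. Either end may lead in the cell.
- mat: Black rubber mat lying fixed on the bench between tray and cell, 170 (x) x 130 (y) x 4 mm, origin at the centre of its underside, its top 4 mm above the bench; a clear place to put the block down.
- manifold: Bystander in a tray lane: longer, lower aluminium block, 90 x 42 x 24 mm, one small port. Origin: centre of underside.
- flange: Bystander in a tray lane: round stepped aluminium flange, 44 mm across, 30 mm high. Origin: centre of underside.
- oil: Bystander: white plastic bottle, 56 mm across, 130 mm tall, beyond the mat. Origin: centre of underside.
- grease: Bystander: steel can, 70 mm across, 60 mm high, beyond the mat. Origin: centre of underside.

How it is judged:
By the outcome, as a careful person would: the job done as asked, in the order asked, and still so for the second after the job is handed in, with the robot touching nothing.
It also fails if it takes over 72 s, if anything falls off the work surface, if the arm or the gripper's body presses on something with over 40 N, if the wrist force passes 120 N, or if a joint passes its speed limit or range.

### The arm

A 7-joint arm with a two-finger parallel gripper is mounted at the origin on the work surface. World frame = base frame: x ahead of the robot, y to its left, z up, the work surface at z = 0. Lengths are in m, angles in rad, forces in N, time in s.
With the tool pointing down it reaches from about 0.4 to 0.85 m from the base axis. Payload 6.9 kg.
Tool frame: the origin (TCP) lies midway between the tips of the shut fingers; the grasp point (between the pads) lies behind it (ctrl.pinch_z is the z of the grasp point in the tool frame, in m); z points along the fingers, y is the direction in which the jaws open and shut (so a half turn about z gives the same grasp; the last joint's range is limited). The gripper opens to 85 mm and grips with 20 to 120 N. Pads are 22 mm wide; open, the fingers measure 114 mm over their backs; the gripper's body (76 mm by 85 mm) begins 54 mm behind the grasp point. The pads swing forward as they close: fully open they stand 13 mm farther back than shut.
Start: joints at [1.298, 0.507, -0.238, 1.5, 0.126, 1.149, -0.155], TCP at [0.231, -0.581, 0.231] pointing down, gripper open.
Joint ranges: [-3.08, 3.08], [-0.24, 2.05], [-1.43, 1.35], [0, 2.5], [-1.52, 4.66], [0.17, 1.96], [-2.89, 2.89]. Speed limits (rad/s): [2.39, 2.39, 3.14, 3.14, 3.14, 3.14, 3.14].

### API

Orientations are given as a unit quaternion [w, x, y, z].
In Python, from station import ctrl, get_state, vision, ticket, models gives the robot as it stands. Calls block until the motion is done:
- ctrl.movep(position, orientation): joint-space move of the TCP to a pose.
- ctrl.movel(position, frame=None, max_speed=0.15): straight line of the TCP; frame=None keeps the orientation; max_speed is the mean speed in m/s.
- ctrl.set_joints(angles): joint-space move.
- ctrl.ungrasp() and ctrl.close_gripper(force=None): open the fingers fully, or close them until they stop; force is the grip in N (None keeps the last).
- ctrl.pause(seconds).
- ctrl.ik(position, orientation): joint angles nearest the present ones, or None.
- get_state(): the state.
- vision.grab_frame(name): name is "side" or "top" or "wrist"; returns (picture, depth): 400x640x3 uint8, blue, green, red; 400x640 float32, m along the optical axis (not along the pixel's ray), 0 where there is no reading.
- vision.camera_info(name): a dict with "mtx" (3x3 intrinsics, pixels), "dist_coeffs" ([k1, k2, p1, p2, k3] as OpenCV has them; the pictures are not rectified), "R" (3x3) and "t" (3): a world point X has camera coordinates R X + t; the wrist camera has in their place "hand_eye" (4x4, takes a point from camera to tool coordinates, whose origin is the TCP and whose axes are the flange's). Camera axes: x right, y down, z forward; pixel columns grow to the right and rows downward; lengths in m; the calibration is good to about 2 mm. A picture is of the moment at which its call begins: read the wrist's pose just before it. camera_info takes no time and is no camera call.
A pose or a line that the arm cannot do raises ctrl.Unreachable and nothing moves.
- ticket.close_job(): hands the job in, once; it reports no verdict.
Trained networks look in the newest picture that a camera, given by its name, has taken for a name from the list of things; names that differ only in an ending like _2 or _b are one class to them, and where a whole thing is asked for, a point or a joint stands for the part that bears it (a point fixed in the world has none). Each returns a list of dicts, best first, with "p" (0 to 1); they miss things now and then, are a little off and sometimes report something else, mostly with a low value. They report only what shows in the picture. A call takes as long as a camera call.
- models.recognise(camera, target): "point" ([column, row] in pixels, amid what is visible of it).
- models.masks_of(camera, target): "mask" (400x640 bool, what is visible of it) and "point" ([column, row] in pixels, amid what is visible of it).
The state is a dict: "time": time; "qpos": joint angles; "qd": joint speeds; "tau": joint torques, N m; "tcp_pos": TCP position; "eef_rot": TCP orientation; "contact_force": force on the tool from outside, world axes, zero at the start; "wrist_torque": the same for the moment, N m; "width": finger opening in m.
Only numpy, scipy, OpenCV 4.12 (cv2) and the standard library are available. Lean on these libraries where they do the work, as an engineer would, in place of code of your own. Each camera call takes 0.05 s, during which the arm holds its last target. There are 200 camera calls.

## Working session

There is one attempt and no reset: what is moved stays moved. The work goes in short steps, each a Python script; the robot and the scene stay as the last script left them, time stands still between calls to the robot, and variables do not carry over. Pictures are saved under pics/ and viewed, about 8 in all and at most 12, crops included, and the job is handed in when it is done.

```bash
ls; mkdir -p pics; cat > h.py <<'E'
import numpy as np, cv2
from station import ctrl, get_state, vision, ticket, models
def cam(name):
    c=vision.camera_info(name); return {k:(np.array(v,float) if not isinstance(v,str) else v) for k,v in c.items()}
E
python3 - <<'E'
from h import *
np.set_printoptions(precision=4,suppress=True)
s=get_state(); print(s['time'],s['tcp_pos'],s['eef_rot'],s['width'],ctrl.pinch_z)
for n in ['side','top']:
    im,d=vision.grab_frame(n); cv2.imwrite(f'pics/{n}0.png',im); np.savez(f'{n}0.npz',im=im,d=d)
    c=cam(n); print(n,c['mtx'].tolist(),c['dist_coeffs'],c['R'].tolist(),c['t'],d.min(),d.max())
    for t in ['block','cell','tray','mat','guard','guard_grip','manifold','flange','oil','grease']:
        try: print(n,t,[(np.round(r['point']).tolist(),round(r['p'],2)) for r in models.recognise(n,t)][:3])
        except Exception as e: print(t,e)
print(cam('wrist'),get_state()['time'])
E
```

```text
pics
0.0 [ 0.2309 -0.5803  0.2304] [-0.0009  0.9821  0.1883 -0.0002] 0.08528820889310552 -0.0187
side [[378.26923690839055, 0.0, 314.9439021489069], [0.0, 378.26923690839055, 200.59118617186195], [0.0, 0.0, 1.0]] [-0.057  0.     0.     0.     0.   ] [[-0.8914002758236906, -0.4531615657852814, 0.007081211512182088], [-0.3327125277500823, 0.6436995385841455, -0.6891685410004645], [0.30774652254672, -0.6166810353185758, -0.724566476273096]] [0.4723 0.3072 0.8594] 0.0 3.036635
side block [([367.0, 163.0], 0.62), ([384.0, 180.0], 0.41)]
side cell [([246.0, 327.0], 0.94)]
side tray [([371.0, 187.0], 0.56), ([272.0, 278.0], 0.21)]
side mat [([347.0, 240.0], 0.55)]
side guard [([272.0, 281.0], 0.58)]
side guard_grip [([271.0, 278.0], 0.77), ([368.0, 165.0], 0.45)]
side manifold [([385.0, 179.0], 0.49)]
side flange [([378.0, 192.0], 0.53)]
side oil [([266.0, 213.0], 0.92)]
side grease [([285.0, 194.0], 0.84), ([347.0, 240.0], 0.75)]
top [[364.7802029482978, 0.0, 319.7017857227449], [0.0, 364.7802029482978, 198.91191402909988], [0.0, 0.0, 1.0]] [-0.042  0.     0.     0.     0.   ] [[0.01061058
[... 300 characters left out ...]
[404.0, 251.0], 0.33)]
top tray [([425.0, 239.0], 0.67)]
top mat [([333.0, 250.0], 0.61)]
top guard [([214.0, 216.0], 0.94)]
top guard_grip [([214.0, 215.0], 0.59)]
top manifold [([429.0, 253.0], 0.97)]
top flange [([402.0, 249.0], 0.8)]
top oil [([313.0, 158.0], 0.86)]
top grease [([351.0, 160.0], 0.76)]
{'mtx': array([[299.7019,   0.    , 320.0716],
       [  0.    , 299.7019, 200.1832],
       [  0.    ,   0.    ,   1.    ]]), 'dist_coeffs': array([-0.0463,  0.    ,  0.    ,  0.    ,  0.    ]), 'hand_eye': array([[ 0.0001, -0.9609, -0.2769,  0.0701],
       [ 1.    ,  0.0002, -0.0003, -0.    ],
       [ 0.0003, -0.2769,  0.9609, -0.1426],
       [ 0.    ,  0.    ,  0.    ,  1.    ]])} 1.1
```

```bash
python3 - <<'E'
import cv2
a=cv2.imread('pics/top0.png')[120:330,110:510]; cv2.imwrite('pics/top0c.png',cv2.resize(a,None,fx=2,fy=2))
E
```

```text
(no output)
```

View pics/top0c.png

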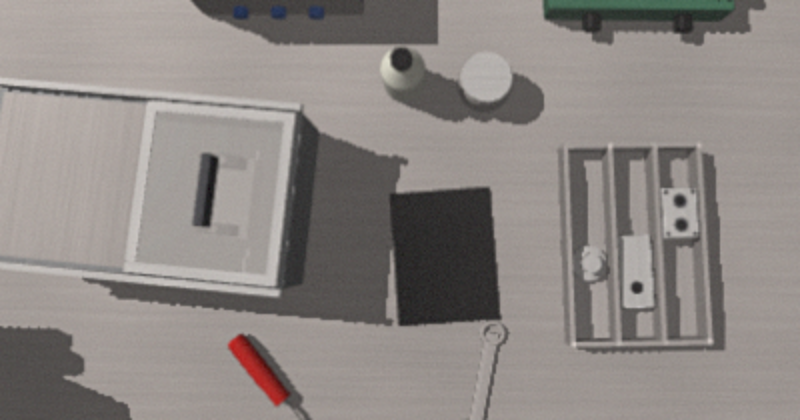

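View pics/side0.png

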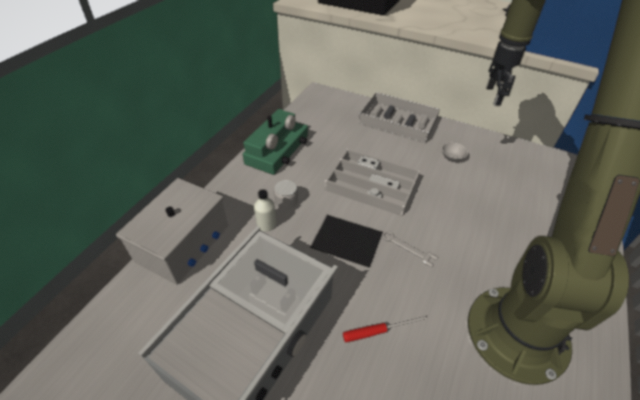

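```bash
cat >> h.py <<'E'
def campose(name,s=None):
    """camera-to-world R,t ; s = state for the wrist camera"""
    c=cam(name)
    if name!='wrist': return c,c['R'].T,-c['R'].T@c['t']
    w,x,y,z=s['eef_rot']
    from scipy.spatial.transform import Rotation as Ro
    Rt=Ro.from_quat([x,y,z,w]).as_matrix(); H=c['hand_eye']
    return c,Rt@H[:3,:3],Rt@H[:3,3]+np.array(s['tcp_pos'])
def rays(name,px,s=None):
    c,R,t=campose(name,s)
    u=cv2.undistortPoints(np.array(px,float).reshape(-1,1,2),c['mtx'],c['dist_coeffs']).reshape(-1,2)
    return np.c_[u,np.ones(len(u))]@R.T,t
def onplane(name,px,z,s=None):
    r,t=rays(name,px,s); return t+r*((z-t[2])/r[:,2])[:,None]
def cloud(name,d,s=None):
    v,u=np.mgrid[:400,:640]
    r,t=rays(name,np.c_[u.ravel(),v.ravel()],s); P=t+r*d.ravel()[:,None]; P[d.ravel()==0]=np.nan
    return P.reshape(400,640,3)
def proj(name,X,s=None):
    c,R,t=campose(name,s); Rw=R.T
    return cv2.projectPoints(np.array(X,float).reshape(-1,3),cv2.Rodrigues(Rw)[0],-Rw@t,c['mtx'],c['dist_coeffs'])[0].reshape(-1,2)
def rect(xy):
    """centre, (long,short), yaw of long side in (-90,90]"""
    (cx,cy),(a,b),th=cv2.minAreaRect(np.array(xy,np.float32))
    if a<b: a,b,th=b,a,th+90
    return np.round([cx,cy,a,b,(th+90)%180-90],4)
E
python3 - <<'E'
from h import *
np.set_printoptions(precision=4,suppress=True)
f=np.load('top0.npz'); P=cloud('top',f['d'])
for n,p in dict(bench=(400,300),roof=(150,210),mat=(333,250),block=(441,226),fin=(212,215),win=(235,200),tray=(450,200)).items(): print(n,p,P[p[1],p[0]])
names=dict(guard=.137,mat=.004,block=.04,tray=.04,manifold=.028,flange=.034)
vision.grab_frame('top')
for t,z in names.items():
    r=models.masks_of('top',t)
    if r:
        m=r[0]['mask']; v,u=np.nonzero(m); np.save(f'm_{t}.npy',m)
        print(t,round(r[0]['p'],2),m.sum(),r[0]['point'],'rect',rect(onplane('top',np.c_[u,v],z)[:,:2]), 'zmed',np.nanmedian(P[m][:,2]))
# points high: fin, rails
Z=P[...,2]; 
reg=np.zeros(Z.shape,bool); reg[150:280,100:270]=1
fin=reg&(Z>.155)&(Z<.18); print('fin',fin.sum(),rect(P[fin][:,:2]),np.nanmedian(Z[fin]),np.nanmean(P[fin],0))
v,u=np.nonzero(fin); print('fin plane',rect(onplane('top',np.c_[u,v],.169)[:,:2]))
# rails from hand-read corners
print(onplane('top',np.array([[300,107],[0,85],[280,290],[0,265]])/2+[110,120],.144))
print('mat',onplane('top',np.array([[390,194],[490,188],[499,320],[399,326]])/2+[110,120],.004))
print('tray',onplane('top',np.array([[562,146],[700,146],[713,344],[572,348]])/2+[110,120],.04))
E
```

```text
bench (400, 300) [ 0.3353 -0.2441 -0.0002]
roof (150, 210) [0.5467 0.3491 0.1294]
mat (333, 250) [ 0.4598 -0.0731  0.0044]
block (441, 226) [ 0.5221 -0.3428  0.0332]
fin (212, 215) [0.5335 0.1913 0.1713]
win (235, 200) [0.5708 0.1516 0.1357]
tray (450, 200) [ 0.592  -0.3784  0.0017]
guard 0.97 6541 [215.0, 215.9] rect [ 0.5358  0.1961  0.1979  0.1734 -5.0097] zmed 0.13713612097809302
mat 0.85 3477 [332.0, 251.1] rect [ 0.4672 -0.0695  0.175   0.1341  4.7041] zmed 0.0039233230816339
block 0.61 428 [451.0, 223.5] rect [ 0.522  -0.361   0.0597  0.0447  0.4709] zmed 0.040004176137983016
tray 0.64 6624 [214.3, 215.8] rect [ 0.5434  0.226   0.2216  0.1956 -4.0902] zmed 0.13713520240161792
manifold 0.74 625 [427.3, 252.4] rect [ 0.4499 -0.3093  0.0899  0.0444  2.4614] zmed 0.028142361432329566
flange 0.47 254 [402.8, 250.9] rect [  0.4606  -0.2476   0.0423   0.0419 -89.545 ] zmed 0.0198994502401324
fin 265 [ 0.5362  0.1948  0.0792  0.0131 -4.3737] 0.16803219116285406 [0.5364 0.1933 0.1667]
fin plane [ 0.5359  0.1924  0.079   0.0162 -4.7636]
[[0.6304 0.0953 0.144 ]
 [0.6543 0.4446 0.144 ]
 [0.427  0.111  0.144 ]
 [0.4491 0.4276 0.144 ]]
mat [[ 0.5439  0.0001  0.004 ]
 [ 0.5529 -0.1296  0.004 ]
 [ 0.3847 -0.1409  0.004 ]
 [ 0.3758 -0.0139  0.004 ]]
tray [[ 0.6036 -0.2171  0.04  ]
 [ 0.6051 -0.3912  0.04  ]
 [ 0.3611 -0.399   0.04  ]
 [ 0.3553 -0.2264  0.04  ]]
```

```bash
cat >> h.py <<'E'
def quat(deg):
    """tool down, tool x at world angle deg (jaws along deg-90)"""
    a=np.radians(deg)/2; return [0,float(np.cos(a)),float(np.sin(a)),0]
def snap(tag,save=True):
    s=get_state(); im,d=vision.grab_frame('wrist')
    if save: cv2.imwrite(f'pics/{tag}.png',im)
    P=cloud('wrist',d,s); np.savez(f'{tag}.npz',im=im,P=P); return s,im,P
E
python3 - <<'E'
from h import *
np.set_printoptions(precision=4,suppress=True)
for psi in (-4.5,175.5):
    for p in ([.536,.194,.25],[.549,.358,.143],[.536,.197,.065],[.467,-.07,.005],[.467,-.07,.15]):
        print(psi,p,ctrl.ik(p,quat(psi)))
for psi in (90,-90):
    for p in ([.522,-.361,.005],[.467,-.07,.005]): print(psi,p,ctrl.ik(p,quat(psi)))
ctrl.movep([.534,.19,.25],quat(-4.5))
s,im,P=snap('w_fin'); print(s['time'],s['tcp_pos'],s['eef_rot'],s['contact_force'])
Z=P[...,2]
m=(Z>.155)&(Z<.18); print(m.sum(),rect(P[m][:,:2]),np.median(Z[m]),np.median(P[m],0))
m=np.abs(Z-.169)<.004; print(m.sum(),rect(P[m][:,:2]))
E
```

```text
-4.5 [0.536, 0.194, 0.25] [ 0.1258  0.4913 -0.8165  1.6143  0.3776  1.2014 -2.4194]
-4.5 [0.549, 0.358, 0.143] [-0.2085  0.7093 -0.7355  1.529   0.5115  1.1032 -2.7074]
-4.5 [0.536, 0.197, 0.065] [-0.1534  0.6251 -0.3786  1.8472  0.3299  0.7312 -2.3643]
-4.5 [0.467, -0.07, 0.005] [ 0.1825  0.6071 -0.1263  2.1526  0.1892  0.3919 -1.7459]
-4.5 [0.467, -0.07, 0.15] [ 0.3629  0.3791 -0.3645  2.0052  0.187   0.7889 -1.7596]
175.5 [0.536, 0.194, 0.25] [ 0.3381  0.6879 -1.3306  1.612   0.678   1.3871  0.4204]
175.5 [0.549, 0.358, 0.143] [ 0.0139  0.9758 -1.3791  1.5261  0.9618  1.4378  0.0809]
175.5 [0.536, 0.197, 0.065] [ 0.0872  0.7152 -0.7913  1.8441  0.6588  0.8664  0.4624]
175.5 [0.467, -0.07, 0.005] [ 0.5786  0.7049 -0.7406  2.1477  0.8584  0.6159  0.7054]
175.5 [0.467, -0.07, 0.15] [ 0.7491  0.4961 -0.9534  2.001   0.5159  0.9056  1.0131]
90 [0.522, -0.361, 0.005] [ 0.8069  0.7853 -0.408   1.7109  0.4313  0.7356  0.1815]
90 [0.467, -0.07, 0.005] [ 0.4176  0.6425 -0.4797  2.1497  0.6298  0.4887 -0.5489]
-90 [0.522, -0.361, 0.005] [ 0.431   0.7726  0.2294  1.7163 -0.2546  0.682  -2.3455]
-90 [0.467, -0.07, 0.005] [-0.0103  0.6148  0.1595  2.1549 -0.2443  0.3884 -2.7945]
4.3583 [0.5344 0.1891 0.2499] [ 0.0002  0.9992 -0.0399 -0.    ] [ 0.8509 -0.3164  0.6288]
1546 [ 0.5349  0.1959  0.0798  0.012  -4.6313] 0.1689059403426173 [0.5385 0.1954 0.1689]
1522 [ 0.5349  0.1959  0.0797  0.012  -4.6313]
```

View pics/w_fin.png

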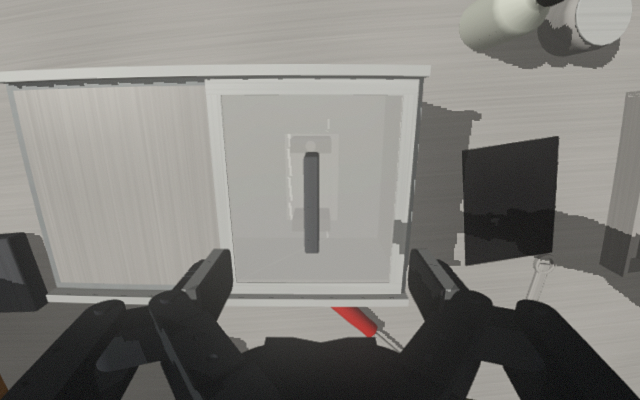

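```bash
python3 - <<'E'
from h import *
np.set_printoptions(precision=4,suppress=True)
P=np.load('w_fin.npz')['P']; Z=P[...,2]
a=np.radians(-4.63); ex=np.array([np.cos(a),np.sin(a)]); ey=np.array([-np.sin(a),np.cos(a)])
o=np.array([.5349,.1959]); L=np.stack([(P[...,:2]-o)@ex,(P[...,:2]-o)@ey],-1)
m=(Z>.1405)&(Z<.148)&(abs(L[...,0])<.11)&(abs(L[...,0])>.085)
for sg in (1,-1):
    q=L[m&(sg*L[...,0]>0)]; print('rail',sg,len(q),'x',np.percentile(q[:,0],[1,50,99]),'y',np.percentile(q[:,1],[.2,1,50,99]),'slope deg',np.degrees(np.polyfit(q[:,1],q[:,0],1)[0]))
m=(abs(Z-.137)<.0025)&(abs(L[...,0])<.1); q=L[m]; print('win y',np.percentile(q[:,1],[.2,1,99,99.8]),'x',np.percentile(q[:,0],[.5,99.5]))
m=(abs(Z-.137)<.0025)&(abs(L[...,0])<.08)&(L[...,1]<-.04); q=L[m]; h=np.histogram(q[:,1],np.arange(-.1,-.05,.002)); print(h[0])
E
```

```text
rail 1 4928 x [0.0996 0.1038 0.108 ] y [-0.0917 -0.0888  0.0708  0.2527] slope deg 0.0479775007449872
rail -1 2585 x [-0.1085 -0.1027 -0.0991] y [-0.092  -0.0896  0.0357  0.2653] slope deg 0.18615505389724465
win y [-0.0853 -0.084   0.0855  0.2211] x [-0.0996  0.0996]
[  0   0   0   0   0   0   2 321 385 392 375 396 387 446 383 398 391 392
 392 400 393 398 398 389]
```

```bash
python3 - <<'E'
from h import *
np.set_printoptions(precision=4,suppress=True)
a=np.radians(-4.6); ey=np.array([-np.sin(a),np.cos(a)]); o=np.array([.5349,.1959]); q=quat(-4.6)
def st(t): s=get_state(); print(t,round(s['time'],2),s['tcp_pos'],s['contact_force'],round(s['width'],4)); return s
ctrl.movep([*o,.20],q); ctrl.movel([*o,.143],max_speed=.1); st('down')
ctrl.close_gripper(40); st('grip')
ctrl.movel([*(o+.160*ey),.143],max_speed=.1); st('160')
ctrl.movel([*(o+.1665*ey),.143],max_speed=.04); st('166')
E
```

```text
down 5.44 [0.5353 0.1962 0.1438] [ 0.6509 -0.4466  0.1548] 0.0854
grip 6.1 [0.5349 0.196  0.1432] [-1.0008  0.3713  2.4061] 0.0113
160 7.85 [0.548  0.3555 0.1432] [ 0.8017 -1.7374  4.1005] 0.0112
166 8.17 [0.5485 0.3602 0.1432] [-0.9201 -6.3332  8.4202] 0.0112
```

```bash
python3 - <<'E'
from h import *
np.set_printoptions(precision=4,suppress=True)
a=np.radians(-4.6); ey=np.array([-np.sin(a),np.cos(a)]); o=np.array([.5349,.1959]); q=quat(-4.6)
def st(t): s=get_state(); print(t,round(s['time'],2),s['tcp_pos'],s['contact_force'],round(s['width'],4)); return s
ctrl.movel([*(o+.1690*ey),.143],max_speed=.04); st('169')
ctrl.ungrasp(); st('open')
p=get_state()['tcp_pos']; ctrl.movel([p[0],p[1],.20],max_speed=.15)
ctrl.movep([.53,.175,.26],q)
s,im,P=snap('w_nest'); st('nest')
ex=np.array([np.cos(a),np.sin(a)]); L=np.stack([(P[...,:2]-o)@ex,(P[...,:2]-o)@ey],-1); Z=P[...,2]
m=(abs(Z-.169)<.004); print('fin',m.sum(),rect(L[m]))
inn=(abs(L[...,0])<.09)&(abs(L[...,1])<.08)
m=inn&(abs(Z-.10)<.004); n,lab,stt,c=cv2.connectedComponentsWithStats(m.astype(np.uint8))
for i in range(1,n):
    if stt[i,4]>60: print('post',stt[i],rect(L[lab==i]),np.median(Z[lab==i]),rect(P[lab==i][:,:2]))
m=inn&(abs(Z-.06)<.004); print('bed',m.sum(),rect(L[m]),np.median(Z[m]))
E
```

```text
169 8.42 [0.5484 0.3602 0.1432] [ -4.4173 -13.509   13.2201] 0.0113
open 9.12 [0.5484 0.3644 0.1429] [-0.2244 -0.4172 -0.6086] 0.0857
nest 10.53 [0.5297 0.1767 0.2594] [-0.3646  0.124  -0.5171] 0.0856
fin 1457 [0.0006 0.1642 0.0797 0.0136 0.6809]
post [278 134  40  15 592] [ 0.0406  0.0026  0.0391  0.014  89.8196] 0.10021923479044709 [ 0.5756  0.1953  0.0391  0.014  85.2196]
post [281 212  37  13 481] [ -0.0408   0.0026   0.0388   0.0134 -89.7893] 0.10012386260731748 [ 0.4944  0.2018  0.0388  0.0134 85.6107]
bed 3292 [-0.0001  0.0026  0.0994  0.0601 -0.2917] 0.06012376951423781
```

View pics/w_nest.png

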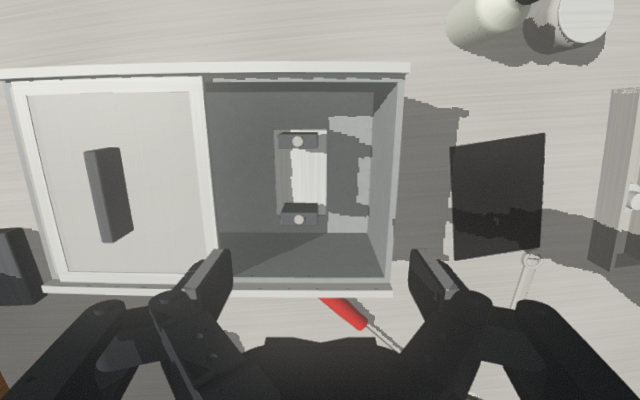

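```bash
python3 - <<'E'
from h import *
np.set_printoptions(precision=4,suppress=True)
def st(t): s=get_state(); print(t,round(s['time'],2),s['tcp_pos'],s['qpos'],s['contact_force'],round(s['width'],4)); return s
ctrl.movep([.522,-.361,.17],quat(91))
s,im,P=snap('w_blk'); st('blk')
Z=P[...,2]; r=models.masks_of('wrist','block')
for k in r[:3]:
    m=k['mask']; v,u=np.nonzero(m); print(round(k['p'],2),k['point'],m.sum(),rect(onplane('wrist',np.c_[u,v],.04,s)[:,:2]),np.nanmedian(Z[m]))
    mm=m&(abs(Z-.04)<.003); print(mm.sum(),rect(P[mm][:,:2]))
# walls
m=(abs(Z-.04)<.003)&~cv2.dilate(r[0]['mask'].astype(np.uint8),np.ones((5,5))).astype(bool)
for x in (.44,.60):
    q=P[m&(abs(P[...,0]-x)<.003)]; print(x,'wall ys',np.histogram(q[:,1],np.arange(-.42,-.2,.004)))
E
```

```text
blk 12.55 [ 0.5228 -0.3597  0.1703] [ 1.1694  0.809  -1.18    1.5542  0.7665  1.3029 -0.0932] [ 0.4135 -0.5577  0.0453] 0.0854
0.6 [319.0, 193.9] 3204 [ 0.522  -0.3607  0.0627  0.0478 -0.5938] 0.040132172061765115
2962 [ 0.5218 -0.3606  0.0621  0.0473  0.8023]
0.44 wall ys (array([ 0,  0,  0,  0,  0,  1, 23, 18,  0,  0,  0,  0,  0,  0,  0,  0,  0,
        0,  0,  0, 26, 20,  0,  0,  0,  0,  0,  0,  0,  0,  0,  0,  0,  0,
       36, 17,  0,  0,  0,  0,  0,  0,  0,  0,  0,  0,  0,  0, 42, 22,  0,
        0,  0,  0]), array([-0.42 , -0.416, -0.412, -0.408, -0.404, -0.4  , -0.396, -0.392,
       -0.388, -0.384, -0.38 , -0.376, -0.372, -0.368, -0.364, -0.36 ,
       -0.356, -0.352, -0.348, -0.344, -0.34 , -0.336, -0.332, -0.328,
       -0.324, -0.32 , -0.316, -0.312, -0.308, -0.304, -0.3  , -0.296,
       -0.292, -0.288, -0.284, -0.28 , -0.276, -0.272, -0.268, -0.264,
       -0.26 , -0.256, -0.252, -0.248, -0.244, -0.24 , -0.236, -0.232,
       -0.228, -0.224, -0.22 , -0.216, -0.212, -0.208, -0.204]))
0.6 wall ys (array([ 0,  0,  0,  0,  0,  0,  1, 25, 19,  0,  0,  0,  0,  0,  0,  0,  0,
        0,  0,  0,  0, 25, 20,  0,  1,  2,  3,  2,  3,  7,  3,  8,  5,  5,
        7, 33, 23,  9,  7, 15, 16, 15, 16, 19, 16, 14, 19, 16, 18, 38, 28,
        0,  0,  0]), array([-0.42 , -0.416, -0.412, -0.408, -0.404, -0.4  , -0.396, -0.392,
       -0.388, -0.384, -0.38 , -0.376, -0.372, -0.368, -0.364, -0.36 ,
       -0.356, -0.352, -0.348, -0.344, -0.34 , -0.336, -0.332, -0.328,
       -0.324, -0.32 , -0.316, -0.312, -0.308, -0.304, -0.3  , -0.296,
       -0.292, -0.288, -0.284, -0.28 , -0.276, -0.272, -0.268, -0.264,
       -0.26 , -0.256, -0.252, -0.248, -0.244, -0.24 , -0.236, -0.232,
       -0.228, -0.224, -0.22 , -0.216, -0.212, -0.208, -0.204]))
```

View pics/w_blk.png

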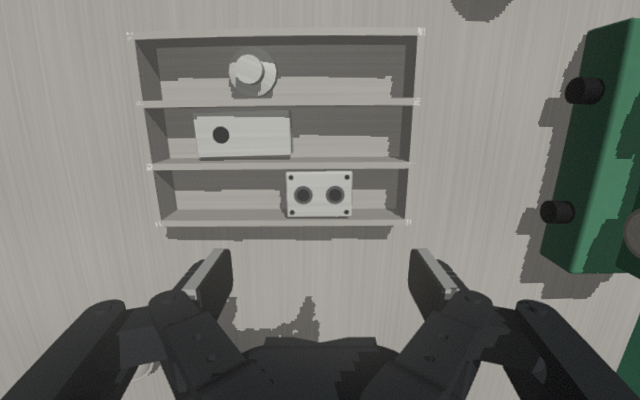

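```bash
python3 - <<'E'
from h import *
np.set_printoptions(precision=4,suppress=True)
def st(t): s=get_state(); print(t,round(s['time'],2),s['tcp_pos'],s['contact_force'],round(s['width'],4)); return s
q=quat(91.3)
ctrl.movep([.522,-.361,.08],q); ctrl.movel([.522,-.361,.002],max_speed=.08); st('down')
ctrl.close_gripper(50); st('grip')
ctrl.movel([.522,-.361,.11],max_speed=.12); st('up')
ctrl.movep([.467,-.07,.11],quat(85.4)); st('mat')
s,im,P=snap('w_held')
E
```

```text
down 14.18 [ 0.5224 -0.361   0.0026] [0.1362 0.6481 0.6406] 0.0853
grip 14.52 [ 0.5223 -0.3612  0.0027] [-1.1871 -0.2351  4.9366] 0.0614
up 15.57 [ 0.5214 -0.3611  0.1091] [-0.0403  0.5567 -2.7805] 0.0618
mat 16.7 [ 0.4676 -0.0711  0.1098] [-0.0839 -0.1401 -1.5013] 0.0614
```

View pics/w_held.png

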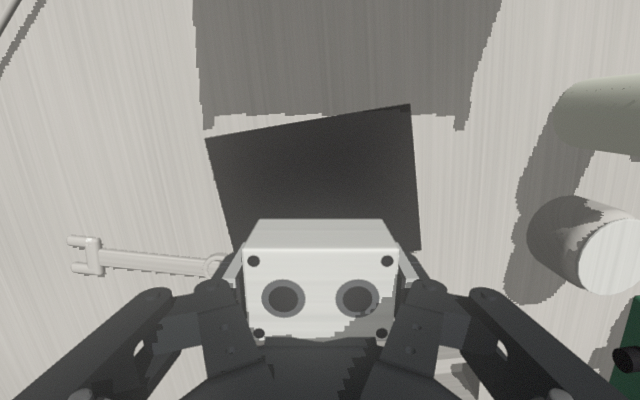

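```bash
cat >> h.py <<'E'
def lower(z0,zmin,step=.001,thr=5):
    """step down till the upward force grows by thr"""
    p=list(get_state()['tcp_pos']); f0=get_state()['contact_force'][2]; z=z0
    while z>zmin:
        z-=step; ctrl.movel([X[0],X[1],z],max_speed=.02); s=get_state()
        if s['contact_force'][2]-f0>thr: break
    print('contact z cmd',round(z,4),'tcp',s['tcp_pos'],'f',s['contact_force'],f0); return z
E
python3 - <<'E'
import h
from h import *
np.set_printoptions(precision=4,suppress=True)
def st(t): s=get_state(); print(t,round(s['time'],2),s['tcp_pos'],s['contact_force'],round(s['width'],4)); return s
h.X=[.467,-.07]
ctrl.movel([.467,-.07,.008],max_speed=.1); st('low')
lower(.006,-.001); ctrl.ungrasp(); st('open')
ctrl.movel([.467,-.07,.06],max_speed=.12)
ctrl.movep([.467,-.07,.15],quat(-4.6))
s,im,P=snap('w_mat'); st('look')
Z=P[...,2]; m=(abs(Z-.04)<.003)&(np.hypot(P[...,0]-.467,P[...,1]+.07)<.06); print(m.sum(),np.median(Z[m]),rect(P[m][:,:2]))
E
```

```text
low 17.92 [ 0.4673 -0.0699  0.0084] [-0.7031 -0.963  -1.4733] 0.0614
contact z cmd 0.002 tcp [ 0.4671 -0.07    0.0026] f [-2.0088 -0.7477  7.626 ] -1.473257525574256
open 19.33 [ 0.467 -0.07   0.002] [ 0.1383  0.5602 -0.1806] 0.0854
look 21.05 [ 0.4665 -0.0701  0.1492] [0.068  0.7707 0.5356] 0.0855
3393 0.040183427533167726 [ 0.4668 -0.0717  0.0612  0.0441 -4.4501]
```

```bash
python3 - <<'E'
from h import *
np.set_printoptions(precision=4,suppress=True)
def st(t): s=get_state(); print(t,round(s['time'],2),s['tcp_pos'],s['contact_force'],round(s['width'],4)); return s
X=[.4668,-.0717]; q=quat(-4.5)
ctrl.movep([*X,.08],q); ctrl.movel([*X,.004],max_speed=.08); st('down')
ctrl.close_gripper(50); st('grip')
ctrl.movel([*X,.10],max_speed=.12); ctrl.movel([*X,.22],max_speed=.2); s=st('up')
N=np.array([.5350,.1986])
ctrl.movep([*N,.22],quat(-4.6)); ctrl.pause(.2)
s,im,P=snap('w_held2'); st('above nest')
t=np.array(s['tcp_pos']); Z=P[...,2]; zt=t[2]-.0026-.0014+.04
a=np.radians(-4.6); ex=np.array([np.cos(a),np.sin(a)]); ey=np.array([-np.sin(a),np.cos(a)])
L=np.stack([(P[...,:2]-t[:2])@ex,(P[...,:2]-t[:2])@ey],-1)
m=(abs(Z-zt)<.004)&(abs(L[...,0])<.05)&(abs(L[...,1])<.0205); print('held top',m.sum(),np.median(Z[m]),zt,rect(L[m]),L[m].min(0),L[m].max(0))
w=(abs(Z-.1)<.005)&(abs(L[...,0])<.06)&(abs(L[...,1])<.06); print('posts',w.sum())
E
```

```text
down 22.53 [ 0.4671 -0.0717  0.0044] [-0.8207  0.425   0.342 ] 0.0853
grip 23.0 [ 0.467  -0.0718  0.0044] [-0.602  -0.8093  5.9233] 0.0434
up 24.7 [ 0.466  -0.0719  0.2188] [-1.3091  0.4444 -2.4721] 0.0435
above nest 26.03 [0.5354 0.197  0.22  ] [-0.5534  0.718  -2.0098] 0.0435
held top 12030 0.25556787942898673 0.2559273812773878 [ 0.0034 -0.      0.0561  0.041  -0.0261] [-0.0247 -0.0205] [0.0314 0.0205]
posts 735
```

View pics/w_held2.png

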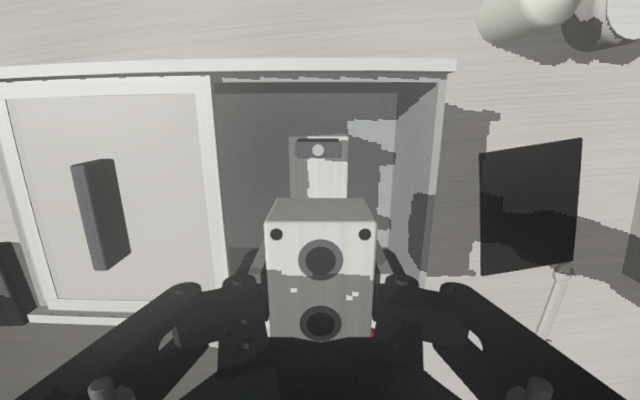

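```bash
python3 - <<'E'
import h
from h import *
np.set_printoptions(precision=4,suppress=True)
def st(t): s=get_state(); print(t,round(s['time'],2),s['tcp_pos'],s['eef_rot'],s['contact_force'],round(s['width'],4)); return s
P=np.load('w_held2.npz')['P']; Z=P[...,2]; N=np.array([.5350,.1986])
a=np.radians(-4.6); ex=np.array([np.cos(a),np.sin(a)]); ey=np.array([-np.sin(a),np.cos(a)])
L=np.stack([(P[...,:2]-N)@ex,(P[...,:2]-N)@ey],-1)
m=(abs(Z-.1)<.003)&(L[...,0]>.02)&(L[...,0]<.06)&(abs(L[...,1])<.04); print('far post rel nest',m.sum(),rect(L[m]),L[m].min(0),L[m].max(0))
N=N-.0004*ex
ctrl.movel([*N,.115],max_speed=.12); ctrl.pause(.2); s=st('115')
e=N-np.array(s['tcp_pos'])[:2]; print('err',e)
E
```

```text
far post rel nest 723 [  0.0409  -0.0002   0.0401   0.0134 -89.9917] [ 0.0342 -0.0203] [0.0476 0.0198]
115 27.26 [0.535  0.1988 0.1157] [-0.0002  0.9992 -0.0402  0.0006] [-0.2499 -0.4479 -1.4117] 0.0433
err [-0.0004 -0.0001]
```

```bash
python3 - <<'E'
import h
from h import *
np.set_printoptions(precision=4,suppress=True)
def st(t): s=get_state(); print(t,round(s['time'],2),s['tcp_pos'],s['contact_force'],round(s['width'],4)); return s
h.X=[.5346,.1986]
ctrl.movel([*h.X,.066],max_speed=.05); s=st('66')
if np.linalg.norm(np.array(s['contact_force'])[:2])<6:
    lower(.064,.057,.0008,5); st('placed')
E
```

```text
66 28.39 [0.5348 0.1988 0.0663] [-0.4537 -0.3724 -1.5587] 0.0433
contact z cmd 0.06 tcp [0.5346 0.1987 0.0604] f [-1.5568 -1.1607  4.6663] -1.5586710244119473
placed 29.68 [0.5346 0.1987 0.0604] [-1.5568 -1.1607  4.6663] 0.0435
```

Contact is at the expected height. Release, back out, and check.

```bash
python3 - <<'E'
from h import *
np.set_printoptions(precision=4,suppress=True)
def st(t): s=get_state(); print(t,round(s['time'],2),s['tcp_pos'],s['contact_force'],round(s['width'],4)); return s
ctrl.ungrasp(); st('open')
ctrl.movel([.5346,.1986,.15],max_speed=.1); ctrl.movel([.53,.19,.25],max_speed=.2); ctrl.pause(.2)
s,im,P=snap('w_placed'); st('look')
N=np.array([.5350,.1986]); a=np.radians(-4.6); ex=np.array([np.cos(a),np.sin(a)]); ey=np.array([-np.sin(a),np.cos(a)])
L=np.stack([(P[...,:2]-N)@ex,(P[...,:2]-N)@ey],-1); Z=P[...,2]
near=(abs(L[...,1])<.03)
b=near&(abs(L[...,0])<.0325)&(abs(Z-.096)<.0025); print('block',b.sum(),rect(L[b]),np.median(Z[b]))
A=np.c_[L[b],np.ones(b.sum())]; print('tilt deg',np.degrees(np.linalg.lstsq(A,Z[b],rcond=None)[0][:2]))
for sg in (1,-1):
    m=near&(abs(Z-.1)<.0025)&(sg*L[...,0]>.0345)&(sg*L[...,0]<.05); print('post',rect(L[m]))
m=(abs(Z-.169)<.004); print('fin rel nest',rect(L[m]),'world',rect(P[m][:,:2]),P[m].min(0),P[m].max(0))
cv2.imwrite('pics/w_placedc.png',cv2.resize(im[60:300,60:460],None,fx=2,fy=2))
E
```

```text
open 30.18 [0.5346 0.1986 0.0599] [-0.2466 -0.4285  0.282 ] 0.0855
look 32.12 [0.5296 0.1898 0.2488] [ 0.915  -0.3188  0.0829] 0.0858
block 2592 [-0.0005 -0.0004  0.0612  0.044   0.0349] 0.09616507864237916
tilt deg [-0.1626 -0.035 ]
post [ 0.0411 -0.0002  0.0395  0.0132 89.994 ]
post [ -0.0415   0.       0.0396   0.0141 -89.9926]
fin rel nest [ 0.0003  0.162   0.0804  0.0137 -0.0248] world [ 0.5483  0.36    0.0804  0.0137 -4.6248] [0.5081 0.3503 0.165 ] [0.5886 0.3687 0.1711]
```

View pics/w_placedc.png

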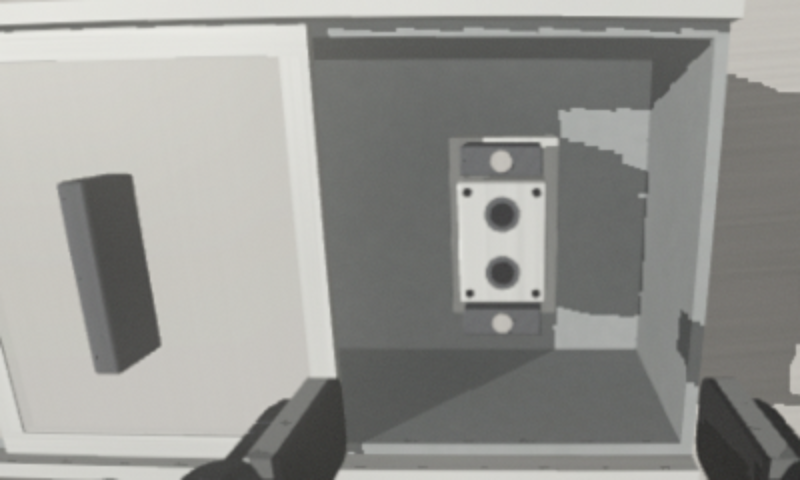

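The picture shows the block (crop ~(502,243)) lying square between the posts at (502,160) and (502,323). Next, shutting the guard.

```bash
python3 - <<'E'
from h import *
np.set_printoptions(precision=4,suppress=True)
def st(t): s=get_state(); print(t,round(s['time'],2),s['tcp_pos'],s['contact_force'],round(s['width'],4)); return s
a=np.radians(-4.6); ey=np.array([-np.sin(a),np.cos(a)]); q=quat(-4.6); F=np.array([.5483,.3598]); o=np.array([.5349,.1959])
ctrl.movep([*F,.20],q); ctrl.movel([*F,.143],max_speed=.1); st('down')
ctrl.close_gripper(40); st('grip')
ctrl.movel([*(o+.006*ey),.143],max_speed=.1); st('near')
for k in (.002,0,-.002,-.004,-.006):
    ctrl.movel([*(o+k*ey),.143],max_speed=.03); s=st(k)
    if s['contact_force'][1]>14: break
ctrl.ungrasp(); st('open')
p=s['tcp_pos']; ctrl.movel([p[0],p[1],.26],max_speed=.15); ctrl.pause(.2)
s,im,P=snap('w_shut'); Z=P[...,2]; st('look')
L=np.stack([(P[...,:2]-o)@np.array([np.cos(a),np.sin(a)]),(P[...,:2]-o)@ey],-1)
m=(abs(Z-.169)<.004)&(abs(L[...,1])<.05); print('fin vs start',rect(L[m]))
m=(Z>.1405)&(Z<.148)&(abs(L[...,0])<.11)&(abs(L[...,0])>.1); 
for sg in (1,-1): q_=L[m&(sg*L[...,0]>0)]; print('rail end',np.percentile(q_[:,1],[.2,1]))
vision.grab_frame('top')
for t in ('oil','grease','manifold','flange'): print(t,[(r['point'],round(r['p'],2)) for r in models.recognise('top',t)][:1])
E
```

```text
down 33.58 [0.5486 0.3599 0.1436] [-0.3032 -0.0551  0.1248] 0.0851
grip 34.24 [0.5483 0.3599 0.1432] [-0.4112 -0.0833  1.0582] 0.0114
near 35.98 [0.5353 0.2016 0.1431] [-0.1989  0.6802  7.9468] 0.0113
0.002 36.26 [0.535  0.1979 0.1432] [-0.1805  1.1897  7.1023] 0.0113
0 36.51 [0.5349 0.196  0.1432] [-0.4687  2.5119  6.1016] 0.0111
-0.002 36.76 [0.5348 0.1957 0.1432] [0.9767 7.1272 2.5032] 0.0113
-0.004 37.01 [0.5348 0.1957 0.1432] [ 1.9647 11.3045 -2.0071] 0.0112
-0.006 37.26 [0.5348 0.1957 0.1432] [ 3.8065 17.6877 -5.7578] 0.0113
open 37.97 [0.5344 0.1898 0.1431] [-0.1681  0.202   0.1623] 0.0853
look 39.15 [0.5346 0.1955 0.2593] [ 0.5923 -0.5794 -0.5279] 0.0853
fin vs start [ 0.0002 -0.0006  0.079   0.0119 -0.2061]
rail end [-0.0917 -0.0885]
rail end [-0.0911 -0.0887]
oil [([311.5, 158.1], 0.74)]
grease [([352.2, 160.8], 0.79)]
manifold [([427.0, 251.3], 0.73)]
flange [([403.7, 249.5], 0.7)]
```

View pics/w_shut.png

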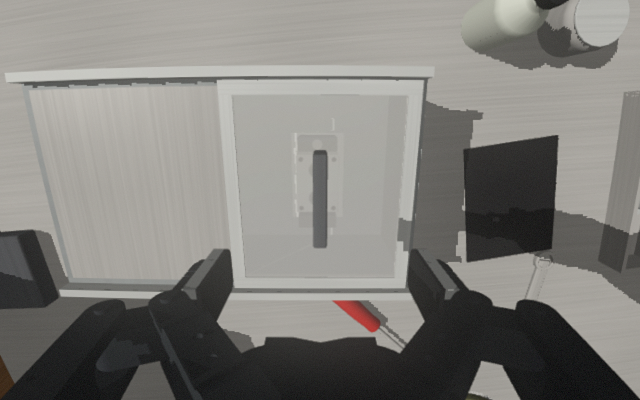

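```bash
python3 -c "
from h import *
print(get_state()['time'],ticket.close_job())"
```

```text
the job is handed in; nothing more can be done
39.4 None
```

The valve block is lying in the cell with the guard shut. I handed the job in at 39.4 s of the 72 s allowed.

- **What I did:** I slid the guard open until it hit its stop. I took the block from the tray by its ends, set it on the mat and let go. I then regripped it by its long sides, lowered it onto the bed until it touched, released it and slid the guard shut.
- **Block:** before shutting, the wrist camera showed it centred between the posts to about 0.5 mm, square to about 0.1° and level, with its top at 96 mm as expected.
- **Guard:** it met a hard stop at each end. The fin ended 0.6 mm past its starting position, towards shut. Opening travel measured 164 mm against the nominal 165 mm, which fits a guard that started about shut, within measuring error.
- **Other parts:** the bottle, can, manifold and flange showed within about 2 pixels of where they started. The gripper was open and clear of everything.
- **Wrong reports:** in the first pictures the networks twice took other things for the tray or the block. I caught these against the pictures and depth. No final check failed.

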